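# Tuck the cassette cover under its lapped flap and hold it flat

### The arm

A 7-joint arm with a two-finger parallel gripper is mounted at the origin on the work surface. World frame = base frame: x ahead of the robot, y to its left, z up, the work surface at z = 0. Lengths are in mm, angles in rad, forces in N, time in s.
With the tool pointing down it reaches from about 400 to 750 mm from the base axis. Payload 19.5 kg.
Tool frame: the origin (TCP) lies midway between the tips of the shut fingers; the grasp point (between the pads) lies 19 mm behind it (tcp_to_grasp is the distance from the TCP to the grasp point, in mm); x points along the fingers, y is the direction in which the jaws open and shut, and the axes are right-handed (so a half turn about x gives the same grasp; the last joint's range is limited). The gripper opens to 85 mm and grips with 20 to 120 N. Pads are 22 mm wide; open, the fingers measure 114 mm over their backs; the gripper's body (76 mm by 85 mm) begins 54 mm behind the grasp point. The pads swing forward as they close: fully open they stand 13 mm farther back than shut.
Start: joints at [1.264, 0.707, -0.028, 1.485, 0.022, 0.951, -0.075], TCP at [150.481, -554.933, 231.268] pointing down, gripper open.
Joint ranges: [-2.71, 2.71], [-0.32, 2.16], [-1.57, 1.52], [0, 2.45], [-1.46, 4.6], [0, 2.02], [-2.83, 2.83]. Speed limits (rad/s): [1.89, 1.89, 2.57, 2.57, 3.01, 3.01, 3.01].

### API

Orientations are given as a 3x3 rotation matrix whose columns are the frame's x, y, z axes.
In Python, from bench import get_obs, snapshot, finish_job, regions_of, tcp_to_grasp gives the robot as it stands.
- The arm moves only by the shell command python3 -m pendant 'ROWS' [FORCE]. ROWS is JSON, a list of rows, each an object of numbers: "tx", "ty", "tz": the shift along the world's x, y, z in mm; "twist": the turn about the world's z in degrees; "gripper": the opening in per cent of the stroke, from 0 (shut) to 100 (fully open). A call has 1 to 20 rows; each row is the pose to reach, as a shift and turn from the pose commanded when the call began; what a row does not reach only later rows make up. A row lasts 1/12 s, in which the tool goes at most 41.7 mm and 7.16 degrees, less where a joint would pass 70% of its speed; a pose out of reach is approached as far as the arm can. A call with a gripper value outside its range is refused whole. The fingers move at their own pace and stop on an object; FORCE is the grip in N (left out, the last holds). Time passes only in rows, so rows that repeat a pose let the fingers close. It gives the time, the measured TCP pose, the force and the opening at its end, in the units of the state.
- get_obs(): the state, without advancing time (a new reading comes with each control period).
- snapshot(name): name is "scene" or "top"; returns a dict with "frame" (480x640x3 uint8, red, green, blue), "mtx" (3x3 intrinsics, pixels), "eye" and "orientation" of the camera in the world. Camera axes: x right, y up, looking along -z (the intrinsics and any distortion apply to the point x, -y, -z); pixel columns grow to the right and rows downward; lengths in mm; the calibration is good to about 2 mm. A picture is of the moment at which its call begins. There is no depth.
- finish_job(): hands the job in, once; it reports no verdict.
Trained networks look in the newest picture that a camera, given by its name, has taken for a name from the list of things; names that differ only in an ending like _2 or _b are one class to them, and where a whole thing is asked for, a point or a joint stands for the part that bears it (a point fixed in the world has none). Each returns a list of dicts, best first, with "confidence" (0 to 1); they miss things now and then, are a little off and sometimes report something else, mostly with a low value. They report only what shows in the picture. A call takes as long as a camera call. They do not tell look-alikes from the thing itself.
- regions_of(camera, target): "region" (480x640 bool, what is visible of it) and "rect" ([centre column, centre row, width, height] in pixels, round what is visible of it).
The state is a dict: "time_s": time; "joint_positions": joint angles; "joint_velocities": joint speeds; "effort": joint torques, N m; "tcp_pos": TCP position; "tcp_rot": TCP orientation; "contact_force": force on the tool from outside, world axes, zero at the start; "moment": the same for the moment, N m; "gripper_width": finger opening in mm.
Only numpy, scipy, OpenCV 4.12 (cv2) and the standard library are available. Lean on these libraries where they do the work, as an engineer would, in place of code of your own. Each camera call takes 0.05 s, during which the arm holds its last target.

### The job

Close the medication cassette: take the loose white cover by its black grip bar and slide its blue-striped edge under the blue hinged flap, square, centred and home to the stop, without lifting the flap. Finish while still gripping the cover by its bar and pressing it down firmly (about 10 N), flat on the cassette's two metal rails, ready for a colleague to seal it. Leave everything else on the counter where it stands.

Things in the scene. Friction and masses are not known exactly. Their poses are not given: they have to be found in the camera images.
- cassette: Fixed grey tray, 240 (x) x 230 (y) mm. Origin on the counter, below the middle of the flap's lower front edge. Its x axis is the tucking direction, from its open front (x = -140 mm) to its back wall (x = +100). Under the flap the cover's path ends at a stop across the tray, face at x = +32 mm. Cheeks at |y| > 106 mm flank the flap: the cover has 15 mm of play each side.
- rails: The cassette's two fixed flat metal rails along x that carry the cover; same origin and axes as the cassette. Tops at z = +45 mm, from x = -136 mm on, at |y| = 62 to 103 mm. In front of the flap nothing rises above them.
- flap (a joint): Angle of the blue flap about its hinge at cassette x = +100 mm: 0 = lying down, grows as its front is lifted. Held down only by its weight (120 g). 210 mm wide, 5 mm thick, over x = 0 to 100 mm; underside 53 mm above the counter: an 8 mm gap over the rails. Its front lip, x = 0 to -9 mm, flares up by about 4 mm (top 62 mm above the counter).
- flap_edge (a point): Middle of the flap's lower front edge (where the flare begins), on its underside; with the flap down at x = 0, y = 0, z = +53 mm of the cassette.
- cover: Loose rigid white plate, 120 (x) x 180 (y) x 5 mm, about 180 g, flat on the counter. Origin at the centre of its underside. Its +x edge bears a blue stripe and is the one to tuck. A black grip bar stands on it, 14 mm thick (x), 80 mm long (y), its top 45 mm above the underside, centred at x = -20 mm, y = 0: pinch it from above along x.
- cover_edge (a point): Middle of the striped edge of the cover, on its underside: x = +60 mm of the cover. Home, at the stop, it lies at x = +32 mm, y = 0, z = +45 mm of the cassette.
- cover_grip (a point): Point in the cover's grip bar, at x = -20 mm, y = 0, 30 mm above the cover's underside (15 mm below the bar's top).
- vial_a: Loose glass vial with orange cap, 24 mm across, 50 mm high; origin under its centre. Bystander.
- vial_b: Loose glass vial with blue cap, 24 mm across, 50 mm high; origin under its centre. Bystander.
- tape: Loose yellow ring-shaped tape core lying flat, 60 mm across, 18 mm high; origin under its centre. Bystander.
- brown_bottle: Loose brown bottle, 64 mm across, 130 mm high; origin under its centre. Bystander.
- pill_jar: Loose white jar, 56 mm across, 80 mm high; origin under its centre. Bystander.
- dose_cup: Loose small white cup, 40 mm across, 35 mm high; origin under its centre. Bystander.
There are look-alikes about, which are no part of the job. There is more than one size of the cover; the one meant has the size given above.

How it is judged (in metres and radians):
On the way, in this order (a step that is already met when the one before it is completed fails the run):
1. the cover is lifted clear of the counter in the gripper (height (world z) of cover above 0.03 m and contact force between the fingers and cover above 1 N), for 0.1 s.
2. the cover's striped edge is at least 22 mm under the flap, centred and square, flat on the rails, with the flap lying down (x of cover_edge in the frame of cassette above 0.022 m and y of cover_edge in the frame of cassette between -0.012 and 0.012 m and z of cover_edge in the frame of cassette between 0.041 and 0.049 m and angle between the x axis of cover and the x axis of cassette, either way round below 0.08 rad and angle between cover's own z axis and vertical below 0.04 rad and value of joint flap below 0.03 rad), for 0.1 s.
At the end, for the whole second after the job is handed in: Striped edge at least 22 mm past the flap's lower edge, within 12 mm of centred and 0.08 rad of square, flat on the rails (4 mm, 0.04 rad), flap down (under 0.03 rad); fingers still on the cover, which bears on the rails with over 5 N, at rest, through the last second (all of step 2 and contact force between cover and rails above 5 N and contact force between the fingers and cover above 1 N and linear speed of cover below 0.02 m/s); the arm keeps its last pose, push and grip.
It fails at once if the flap is lifted (more than 0.06 rad, about 6 mm at its edge) (value of joint flap above 0.06 rad).
It fails at once if a bystander is moved more than 25 mm or tipped (distance of any of vial_a, vial_b, tape, brown_bottle, pill_jar, dose_cup from where it was at the start of the episode above 0.025 m or angle between any of vial_a, vial_b, tape, brown_bottle, pill_jar, dose_cup's own z axis and vertical above 0.5 rad).
It also fails if it takes over 42 s, if anything falls off the work surface, if the arm or the gripper's body presses on something with over 40 N, if the wrist force passes 120 N, or if a joint passes its speed limit or range.

## Working session

There is one attempt and no reset: what is moved stays moved. The work goes in short steps, Python scripts to look and compute and a shell command to move; the robot and the scene stay as the last step left them, time stands still between calls to the robot, and variables do not carry over. Pictures are saved under pics/ and viewed, and the job is handed in when it is done.

```bash
ls; mkdir -p pics
python3 - <<'E'
from bench import *
import cv2,numpy as np
o=get_obs();print(o['time_s'],o['tcp_pos'],o['tcp_rot'],o['gripper_width'],tcp_to_grasp)
for n in ['scene','top']:
    s=snapshot(n);cv2.imwrite(f'pics/{n}0.png',cv2.cvtColor(s['frame'],cv2.COLOR_RGB2BGR))
    print(n,s.keys(),s['mtx'],s['eye'],s['orientation'])
    for t in ['cover','flap','cassette','cover_grip']:
        for r in regions_of(n,t)[:4]:print(t,r['confidence'],np.round(r['rect']))
E
```

```text
pics
0.0 [ 150.3915373  -554.6814202   230.81741363] [[-3.60113134e-04  2.61715516e-01 -9.65144994e-01]
 [ 1.12127352e-03 -9.65144344e-01 -2.61715759e-01]
 [-9.99999307e-01 -1.17643881e-03  5.41064757e-05]] 85.79846651077091 18.700000000000003
scene dict_keys(['frame', 'mtx', 'eye', 'orientation']) [[562.45653678   0.         318.43242262]
 [  0.         562.45653678 237.16940556]
 [  0.           0.           1.        ]] [1248.2307394   349.89873761 1227.90845129] [[-0.42066464 -0.76446489  0.48850251]
 [ 0.90708808 -0.36347247  0.21231813]
 [ 0.01524746  0.53242953  0.846337  ]]
cover 0.83 [532. 252.  84. 103.]
cover 0.78 [374. 271.  76.  48.]
cover 0.67 [402. 207.  60.  41.]
cover 0.25 [228. 187.  92.  57.]
flap 0.58 [202. 221.  95.  62.]
cassette 0.84 [216. 211. 127. 104.]
cover_grip 0.91 [402. 206.  59.  36.]
cover_grip 0.83 [373. 269.  73.  46.]
cover_grip 0.55 [533. 253.  86.  94.]
cover_grip 0.25 [260. 293.  32.  40.]
top dict_keys(['frame', 'mtx', 'eye', 'orientation']) [[561.62679563   0.         324.56201333]
 [  0.         561.62679563 231.30514569]
 [  0.           0.           1.        ]] [ 291.66757405   55.73613599 1864.66923849] [[-0.00674269  0.99036737 -0.13830046]
 [-0.99996849 -0.00725722 -0.00321645]
 [-0.00418914  0.13827441  0.9903851 ]]
cover 0.68 [175. 297.  53.  74.]
cover 0.63 [283. 227.  63.  50.]
cover 0.61 [283. 293.  49.  46.]
flap 0.87 [413. 198.  68.  37.]
cassette 0.83 [415. 220.  74.  76.]
cassette 0.67 [343. 266.  16.  19.]
cover_grip 0.94 [282. 292.  46.  45.]
cover_grip 0.92 [174. 296.  53.  76.]
cover_grip 0.56 [280. 226.  63.  51.]
cover_grip 0.31 [344. 267.  18.  16.]
```

View pics/scene0.png

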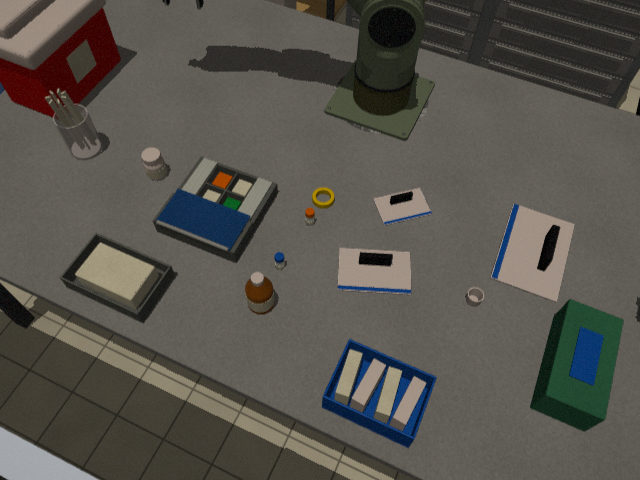

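View pics/top0.png

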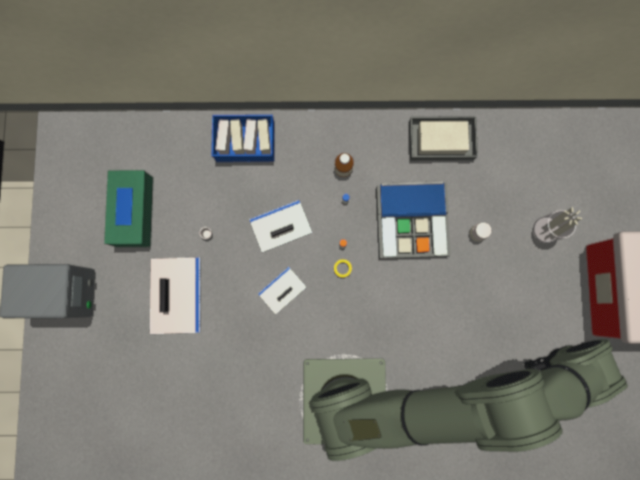

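Top view: three cover candidates. They are the middle one at (282,226), the small one at (283,292) and the large one at (175,296). The cassette is at (413,220), with its flap on the far (+x) side. I'll measure all of them next.

```bash
cat > h.py <<'E'
from bench import *
import cv2,numpy as np
def ray(s,uv):
    uv=np.atleast_2d(np.asarray(uv,float));K=s['mtx']
    d=np.c_[(uv[:,0]-K[0,2])/K[0,0],-(uv[:,1]-K[1,2])/K[1,1],-np.ones(len(uv))]
    return d@np.asarray(s['orientation']).T
def onz(s,uv,z):
    d=ray(s,uv);e=np.asarray(s['eye']);return (e+d*((z-e[2])/d[:,2])[:,None])
def proj(s,P):
    P=np.atleast_2d(np.asarray(P,float));c=(P-s['eye'])@np.asarray(s['orientation']);K=s['mtx']
    return np.c_[K[0,0]*c[:,0]/-c[:,2]+K[0,2],K[1,1]*-c[:,1]/-c[:,2]+K[1,2]]
def tri(ss,uvs):
    A=np.zeros((3,3));b=np.zeros(3)
    for s,u in zip(ss,uvs):
        d=ray(s,u)[0];d/=np.linalg.norm(d);M=np.eye(3)-np.outer(d,d);A+=M;b+=M@s['eye']
    p=np.linalg.solve(A,b);return p
def ortho(s,c,z,half=200,sc=2):
    # rectified picture of plane z about c: right=-y, up=+x, sc px/mm
    P=[[c[0]+half,c[1]+half,z],[c[0]+half,c[1]-half,z],[c[0]-half,c[1]-half,z],[c[0]-half,c[1]+half,z]]
    n=2*half*sc
    H=cv2.getPerspectiveTransform(proj(s,P).astype(np.float32),np.float32([[0,0],[n,0],[n,n],[0,n]]))
    return cv2.cvtColor(cv2.warpPerspective(s['frame'],H,(n,n),flags=cv2.INTER_CUBIC),cv2.COLOR_RGB2BGR)
E
python3 - <<'E'
from h import *
S={n:snapshot(n) for n in['scene','top']}
for n in S:
  for t in ['cover','cover_grip','vial_a','vial_b','tape','brown_bottle','dose_cup','pill_jar']:
    for r in regions_of(n,t)[:3]:
      print(n,t,r['confidence'],np.round(onz(S[n],r['rect'][:2],5)[0]),end=' ')
      if t=='cover':
        ys,xs=np.nonzero(r['region']);w=onz(S[n],np.c_[xs,ys],5)[:,:2]
        print(cv2.minAreaRect(w.astype(np.float32)),end='')
      print()
c=(450,200)
c=onz(S['top'],[283,226],5)[0];print(c)
k=onz(S['top'],[413,220],50)[0];print(k)
a=[ortho(S[n],c,5,130,3)[:,:] for n in S]; a=[cv2.resize(x,(400,400)) for x in a]
b=[cv2.resize(ortho(S[n],k,50,170,2),(400,400)) for n in S]
cv2.imwrite('pics/crop1.png',np.hstack(a));cv2.imwrite('pics/crop2.png',np.hstack(b))
E
```

```text
scene cover 0.94 [572. 210.   5.] ((572.1963500976562, 208.549072265625), (123.60243225097656, 182.89527893066406), 22.36642074584961)
scene cover 0.79 [348. 554.   5.] ((342.3056335449219, 554.263916015625), (250.71957397460938, 165.51409912109375), 1.530092716217041)
scene cover 0.62 [355. 204.   5.] ((357.7426452636719, 203.2412567138672), (92.23591613769531, 135.37535095214844), 40.99000930786133)
scene cover_grip 0.9 [352. 554.   5.] 
scene cover_grip 0.63 [570. 208.   5.] 
scene cover_grip 0.63 [363. 204.   5.] 
scene vial_a 0.62 [645. -15.   5.] 
scene vial_a 0.55 [488.  -2.   5.] 
scene vial_b 0.62 [645. -15.   5.] 
scene vial_b 0.55 [488.  -2.   5.] 
scene brown_bottle 0.84 [745. -16.   5.] 
scene pill_jar 0.82 [ 524. -473.    5.] 
top cover 0.91 [576. 206.   5.] ((572.8507690429688, 210.61334228515625), (122.39923095703125, 183.21868896484375), 21.597286224365234)
top cover 0.91 [351. 203.   5.] ((354.99951171875, 205.35653686523438), (88.01045227050781, 133.498779296875), 39.63063049316406)
top cover 0.74 [343. 550.   5.] ((342.0669250488281, 557.2598876953125), (249.21200561523438, 167.41123962402344), 1.3718870878219604)
top cover_grip 0.84 [566. 211.   5.] 
top cover_grip 0.61 [354. 204.   5.] 
top cover_grip 0.59 [338. 554.   5.] 
top vial_a 0.41 [656.  -9.   5.] 
top vial_b 0.41 [656.  -9.   5.] 
top tape 0.6 [434.  10.   5.] 
top dose_cup 0.58 [551. 459.   5.] 
top pill_jar 0.72 [ 539. -458.    5.] 
[570.31541559 200.83640274   5.        ]
[ 580.27440866 -227.76253028   50.        ]
```

View pics/crop1.png

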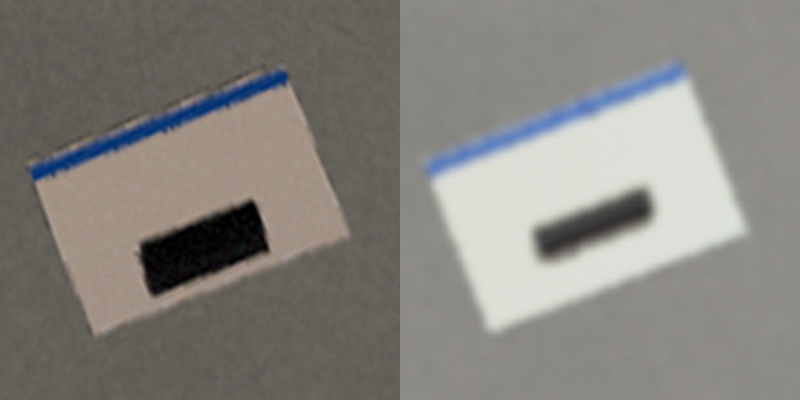

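View pics/crop2.png

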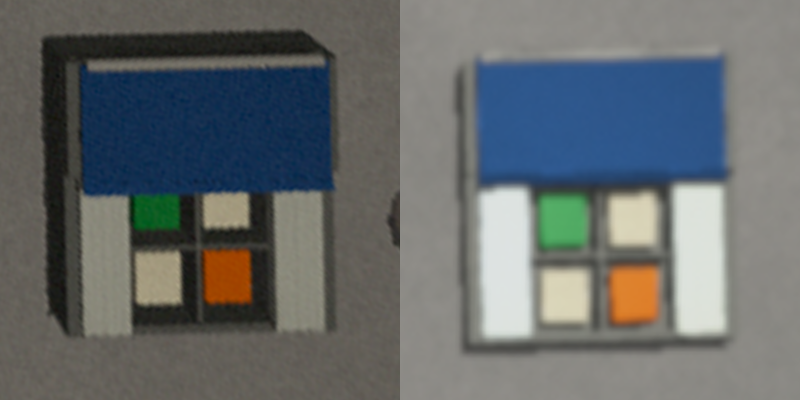

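The crop confirms the middle cover: about 122x183 mm, blue stripe on the far left-leaning edge, black bar nearer the robot. The others measure 250x166 and 134x90. Next I'll take exact poses from colour masks in both views.

```bash
cat > m.py <<'E'
from h import *
def rect(s,z,c,half,fn,nmin=200):
    sc=3;im=ortho(s,c,z,half,sc);m=fn(im.astype(int)).astype(np.uint8)
    out=[]
    n,l,st,_=cv2.connectedComponentsWithStats(m)
    for i in range(1,n):
        if st[i,4]<nmin*sc*sc: continue
        ys,xs=np.nonzero(l==i);w=np.c_[c[0]+half-(ys+.5)/sc,c[1]+half-(xs+.5)/sc].astype(np.float32)
        (cc,sz,a)=cv2.minAreaRect(w);out.append((np.round(cc,1),np.round(sz,1),round(a,2),st[i,4]/sc/sc,np.round(w.mean(0),1)))
    return out,m
E
python3 - <<'E'
from m import *
blue=lambda b:(b[...,0]>b[...,2]*1.6)&(b[...,0]>50)
for n in['scene','top']:
    s=snapshot(n);br=s['frame'].mean()
    black=lambda b:b.max(-1)<(35 if n=='scene' else 80)
    white=lambda b:(b.min(-1)>(120 if n=='scene' else 190))
    rw=lambda b:(b.min(-1)>(115 if n=='scene' else 190))
    print(n)
    print(' cov',rect(s,5,(572,210),130,lambda b:white(b)|blue(b),3000)[0])
    print(' stripe',rect(s,5,(572,210),130,blue)[0])
    for z in(5,45):print(' bar',z,rect(s,z,(560,207),90,black)[0])
    print(' rails',rect(s,45,(580,-227),160,rw,2000)[0])
    for z in (58,62):print(' flap',z,rect(s,z,(580,-227),160,blue,3000)[0])
E
```

```text
scene
 cov [(array([564.2, 206. ]), array([107.6, 180.2]), 21.3, np.float64(15374.444444444445), array([570.1, 207.5], dtype=float32))]
 stripe [(array([619.1, 227.5]), array([ 10.2, 178.6]), 21.44, np.float64(1549.3333333333333), array([619. , 227.4], dtype=float32))]
 bar 5 [(array([538.8, 198.7]), array([32.7, 82.6]), 21.22, np.float64(2525.5555555555557), array([539. , 198.4], dtype=float32))]
 bar 45 [(array([562.1, 203.6]), array([31.5, 79.9]), 21.32, np.float64(2361.4444444444443), array([562.2, 203.4], dtype=float32))]
 rails [(array([ 525.4, -315.2]), array([116.2,  38.9]), 1.4, np.float64(4318.777777777778), array([ 525.9, -315.2], dtype=float32)), (array([ 521.5, -150.1]), array([116.9,  39. ]), 1.62, np.float64(4354.222222222222), array([ 521.8, -150.1], dtype=float32))]
 flap 58 [(array([ 644. , -229.7]), array([112.4, 212.9]), 0.75, np.float64(21911.55555555556), array([ 642.6, -228.9], dtype=float32))]
 flap 62 [(array([ 646. , -227.7]), array([111.7, 212.2]), 0.75, np.float64(21760.888888888887), array([ 644.6, -226.9], dtype=float32))]
top
 cov [(array([566.6, 207.9]
[... 323 characters left out ...]
8), array([554.1, 204.6], dtype=float32))]
 bar 45 [(array([548.4, 201.5]), array([13.8, 71.5]), 21.25, np.float64(906.3333333333334), array([548.4, 201.4], dtype=float32))]
 rails [(array([ 530.2, -313.4]), array([122.7,  39.4]), 1.58, np.float64(4658.0), array([ 530.5, -313.4], dtype=float32)), (array([ 527.4, -148. ]), array([123.4,  40.4]), 1.31, np.float64(4794.555555555556), array([ 526.9, -148.2], dtype=float32))]
 flap 58 [(array([ 644. , -227.6]), array([104.8, 209.6]), 1.05, np.float64(21301.888888888887), array([ 644.6, -227.3], dtype=float32))]
 flap 62 [(array([ 643.1, -226.9]), array([104.5, 209. ]), 1.05, np.float64(21204.777777777777), array([ 643.8, -226.7], dtype=float32))]
```

Measured: cover yaw 21.3°, bar at about (553,202) with top at z≈45. Cassette origin about (600,-229.5), yaw about 1.2°. First move: an arc at safe height towards the cover.

```bash
python3 -m pendant '[{"tx":33,"ty":23,"twist":4,"gripper":100},{"tx":66,"ty":47,"twist":8,"gripper":100},{"tx":99,"ty":70,"twist":12,"gripper":100},{"tx":132,"ty":94,"twist":16,"gripper":100},{"tx":165,"ty":118,"twist":20,"gripper":100},{"tx":198,"ty":141,"twist":24,"gripper":100},{"tx":231,"ty":165,"twist":28,"gripper":100},{"tx":264,"ty":188,"twist":33,"gripper":100},{"tx":297,"ty":212,"twist":37,"gripper":100},{"tx":330,"ty":235,"twist":41,"gripper":100},{"tx":340,"ty":270,"twist":45,"gripper":100},{"tx":351,"ty":306,"twist":49,"gripper":100},{"tx":361,"ty":342,"twist":53,"gripper":100},{"tx":372,"ty":377,"twist":57,"gripper":100},{"tx":382,"ty":413,"twist":61,"gripper":100},{"tx":393,"ty":448,"twist":65,"gripper":100},{"tx":403,"ty":484,"twist":69,"gripper":100},{"tx":414,"ty":520,"twist":73,"gripper":100},{"tx":425,"ty":555,"twist":77,"gripper":100}]'
```

```text
$[0]: bad value
```

```bash
python3 -m pendant '[{"tx":33,"ty":23,"tz":0,"twist":4,"gripper":100},{"tx":66,"ty":47,"tz":0,"twist":8,"gripper":100},{"tx":99,"ty":70,"tz":0,"twist":12,"gripper":100},{"tx":132,"ty":94,"tz":0,"twist":16,"gripper":100},{"tx":165,"ty":118,"tz":0,"twist":20,"gripper":100},{"tx":198,"ty":141,"tz":0,"twist":24,"gripper":100},{"tx":231,"ty":165,"tz":0,"twist":28,"gripper":100},{"tx":264,"ty":188,"tz":0,"twist":33,"gripper":100},{"tx":297,"ty":212,"tz":0,"twist":37,"gripper":100},{"tx":330,"ty":235,"tz":0,"twist":41,"gripper":100},{"tx":340,"ty":270,"tz":0,"twist":45,"gripper":100},{"tx":351,"ty":306,"tz":0,"twist":49,"gripper":100},{"tx":361,"ty":342,"tz":0,"twist":53,"gripper":100},{"tx":372,"ty":377,"tz":0,"twist":57,"gripper":100},{"tx":382,"ty":413,"tz":0,"twist":61,"gripper":100},{"tx":393,"ty":448,"tz":0,"twist":65,"gripper":100},{"tx":403,"ty":484,"tz":0,"twist":69,"gripper":100},{"tx":414,"ty":520,"tz":0,"twist":73,"gripper":100},{"tx":425,"ty":555,"tz":0,"twist":77,"gripper":100}]'
```

```text
time_s: 3.08
tcp_pos: [575.7, 2.0, 231.4]
tcp_rot: [[0.0, 0.999, 0.041], [-0.0, 0.041, -0.999], [-1.0, 0.0, 0.0]]
contact_force: [-0.2, -1.3, -0.1]
gripper_width: 85.4
```

```bash
python3 -m pendant '[{"tx":-4,"ty":40,"tz":0,"twist":4,"gripper":100},{"tx":-9,"ty":80,"tz":0,"twist":8,"gripper":100},{"tx":-13,"ty":120,"tz":0,"twist":12,"gripper":100},{"tx":-18,"ty":160,"tz":0,"twist":16,"gripper":100},{"tx":-22.5,"ty":200,"tz":0,"twist":19,"gripper":100},{"tx":-22.5,"ty":200,"tz":-40,"twist":19,"gripper":100},{"tx":-22.5,"ty":200,"tz":-80,"twist":19,"gripper":100},{"tx":-22.5,"ty":200,"tz":-115,"twist":19,"gripper":100},{"tx":-22.5,"ty":200,"tz":-140,"twist":19,"gripper":100},{"tx":-22.5,"ty":200,"tz":-140,"twist":19,"gripper":100}]' 60
python3 - <<'E'
from h import *
a=[]
for n in ['scene','top']:
    s=snapshot(n);a.append(cv2.resize(ortho(s,(560,205),45,130,3),(400,400)))
cv2.imwrite('pics/pre.png',np.hstack(a))
E
```

```text
time_s: 3.92
tcp_pos: [551.1, 199.2, 87.0]
tcp_rot: [[-0.006, 0.932, 0.362], [-0.003, 0.362, -0.932], [-1.0, -0.007, 0.0]]
contact_force: [-1.2, 0.2, 0.5]
gripper_width: 85.2
```

View pics/pre.png

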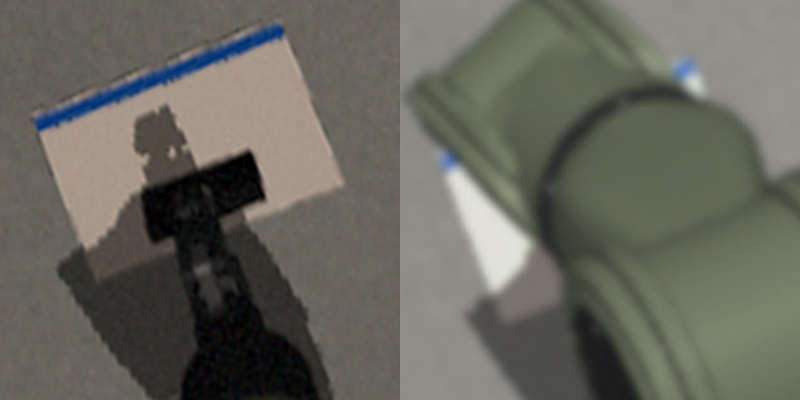

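The scene view shows the open fingers over the middle of the bar, at about (195,190) in the crop. Next: descend and close.

```bash
python3 -m pendant '[{"tx":0,"ty":0,"tz":-30,"twist":0,"gripper":100},{"tx":0,"ty":0,"tz":-55,"twist":0,"gripper":100},{"tx":0,"ty":0,"tz":-70,"twist":0,"gripper":100},{"tx":0,"ty":0,"tz":-76,"twist":0,"gripper":100},{"tx":0,"ty":0,"tz":-76,"twist":0,"gripper":100},{"tx":0,"ty":0,"tz":-76,"twist":0,"gripper":100}]' 60; python3 -c "
from bench import *;import numpy as np
print(np.round(get_obs()['tcp_pos'],1))"
```

```text
time_s: 4.52
tcp_pos: [553.8, 200.4, 17.0]
tcp_rot: [[0.002, 0.933, 0.361], [0.001, 0.361, -0.933], [-1.0, 0.002, -0.0]]
contact_force: [0.0, 0.4, 0.3]
gripper_width: 85.3
[553.8 200.4  17. ]
```

```bash
python3 -m pendant '[{"tx":0,"ty":0,"tz":-3,"twist":0,"gripper":60},{"tx":0,"ty":0,"tz":-3,"twist":0,"gripper":30},{"tx":0,"ty":0,"tz":-3,"twist":0,"gripper":0},{"tx":0,"ty":0,"tz":-3,"twist":0,"gripper":0},{"tx":0,"ty":0,"tz":-3,"twist":0,"gripper":0},{"tx":0,"ty":0,"tz":-3,"twist":0,"gripper":0},{"tx":0,"ty":0,"tz":-3,"twist":0,"gripper":0},{"tx":0,"ty":0,"tz":-3,"twist":0,"gripper":0},{"tx":0,"ty":0,"tz":-3,"twist":0,"gripper":0},{"tx":0,"ty":0,"tz":-3,"twist":0,"gripper":0}]' 60
```

```text
time_s: 5.35
tcp_pos: [553.1, 200.1, 12.6]
tcp_rot: [[0.0, 0.933, 0.361], [-0.0, 0.361, -0.933], [-1.0, 0.0, 0.0]]
contact_force: [-1.5, -0.5, 7.0]
gripper_width: 13.1
```

```bash
python3 -m pendant '[{"tx":0,"ty":0,"tz":5,"twist":0,"gripper":0},{"tx":0,"ty":0,"tz":20,"twist":0,"gripper":0},{"tx":0,"ty":0,"tz":50,"twist":0,"gripper":0},{"tx":0,"ty":0,"tz":90,"twist":0,"gripper":0},{"tx":0,"ty":0,"tz":130,"twist":0,"gripper":0},{"tx":0,"ty":0,"tz":170,"twist":0,"gripper":0},{"tx":0,"ty":0,"tz":190,"twist":0,"gripper":0},{"tx":0,"ty":0,"tz":190,"twist":0,"gripper":0},{"tx":0,"ty":0,"tz":190,"twist":0,"gripper":0}]'
python3 - <<'E'
from h import *
o=get_obs();print(np.round(o['tcp_pos'],1),o['contact_force'],o['moment'])
s=snapshot('scene');f=cv2.cvtColor(s['frame'],cv2.COLOR_RGB2BGR)
cv2.imwrite('pics/lift.png',f)
E
```

```text
time_s: 6.1
tcp_pos: [553.1, 200.0, 202.9]
tcp_rot: [[0.001, 0.933, 0.361], [0.0, 0.361, -0.933], [-1.0, 0.001, 0.0]]
contact_force: [0.1, 0.3, -3.3]
gripper_width: 13.2
[553.1 200.  202.9] [ 0.13901166  0.263672   -3.26894495] [0.01673303 0.0041003  0.00736479]
```

View pics/lift.png

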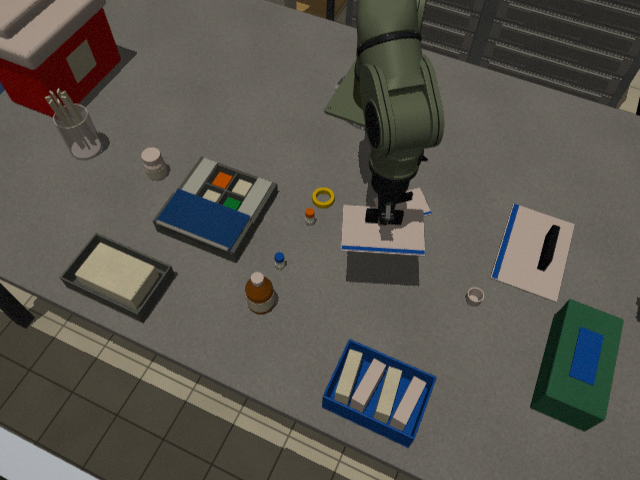

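The cover is held level and clear of the bottle (130 mm). Next I'll measure its pose in the hand from the stripe.

```bash
cat > st.py <<'E'
from m import *
import sys
def stripe(s,z,c,half=130):
    blue=lambda b:(b[...,0]>b[...,2]*1.6)&(b[...,0]>50)
    return rect(s,z,c,half,blue,300)[0]
E
python3 - <<'E'
from st import *
o=get_obs();t=o['tcp_pos'];R=o['tcp_rot'];a=np.arctan2(R[1][1],R[0][1]);u=np.array([np.cos(a),np.sin(a)]);v=np.array([-u[1],u[0]])
s=snapshot('scene');z=t[2]-12.6
im=ortho(s,t[:2],z+5,130,3);cv2.imwrite('pics/inhand.png',cv2.resize(im,(500,500)))
print(np.degrees(a))
for r in stripe(s,z+5,t[:2]+40*u):
    d=np.array(r[0])-t[:2];print(r,'along',d@u,'lat',d@v)
E
```

```text
21.173231189653357
(array([620.9, 227.9]), array([  9.9, 178.4]), 21.17, np.float64(1552.4444444444443), array([620.8, 227.9], dtype=float32)) along 73.78655634237444 lat 1.5359389432915092
```

View pics/inhand.png

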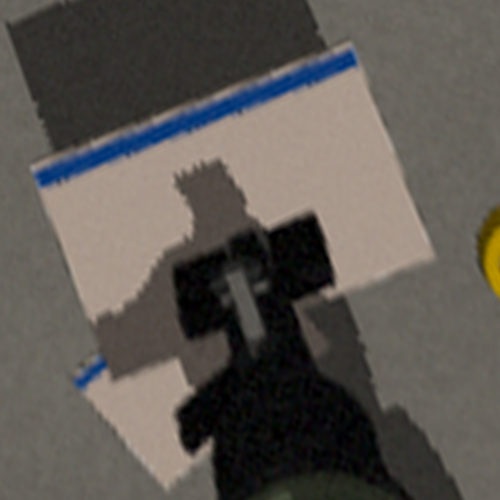

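```bash
python3 -m pendant '[{"tx":-3,"ty":-20,"tz":0,"twist":-1,"gripper":0},{"tx":-8,"ty":-55,"tz":0,"twist":-3,"gripper":0},{"tx":-13,"ty":-92,"tz":0,"twist":-5,"gripper":0},{"tx":-18,"ty":-130,"tz":0,"twist":-7,"gripper":0},{"tx":-24,"ty":-168,"tz":0,"twist":-9,"gripper":0},{"tx":-30,"ty":-206,"tz":0,"twist":-11,"gripper":0},{"tx":-36,"ty":-244,"tz":0,"twist":-13,"gripper":0},{"tx":-42,"ty":-282,"tz":0,"twist":-15,"gripper":0},{"tx":-48,"ty":-320,"tz":0,"twist":-17,"gripper":0},{"tx":-53,"ty":-358,"tz":0,"twist":-19,"gripper":0},{"tx":-58,"ty":-394,"tz":0,"twist":-20,"gripper":0},{"tx":-62,"ty":-420,"tz":0,"twist":-20,"gripper":0},{"tx":-63,"ty":-434.5,"tz":0,"twist":-20,"gripper":0},{"tx":-63,"ty":-434.5,"tz":-40,"twist":-20,"gripper":0},{"tx":-63,"ty":-434.5,"tz":-75,"twist":-20,"gripper":0},{"tx":-63,"ty":-434.5,"tz":-100,"twist":-20,"gripper":0},{"tx":-63,"ty":-434.5,"tz":-110,"twist":-20,"gripper":0},{"tx":-63,"ty":-434.5,"tz":-110,"twist":-20,"gripper":0},{"tx":-63,"ty":-434.5,"tz":-110,"twist":-20,"gripper":0}]'
cat > look.py <<'E'
from st import *
def go(name):
    o=get_obs();t=o['tcp_pos'];R=o['tcp_rot'];a=np.arctan2(R[1][1],R[0][1]);print('tcp',np.round(t,1),'yaw',round(np.degrees(a),2),'F',np.round(o['contact_force'],1),'M',np.round(o['moment'],2),'w',o['gripper_width'],o['time_s'])
    fr=[]
    for n in('scene','top'):
        s=snapshot(n);z=t[2]-12.6
        fr.append(cv2.resize(ortho(s,(570,-228),max(z,45)+5,150,2),(400,400)))
        for r in stripe(s,z+5,(570,-228),150): print(n,'stripe z',r)
        for r in stripe(s,60,(570,-228),150): print(n,'z60',r)
    cv2.imwrite(f'pics/{name}.png',np.hstack(fr))
E
python3 -c "
import look;look.go('over')"
```

```text
time_s: 7.78
tcp_pos: [490.1, -234.3, 92.5]
tcp_rot: [[-0.001, 1.0, 0.021], [0.0, 0.021, -1.0], [-1.0, -0.001, -0.0]]
contact_force: [0.5, 0.2, -2.3]
gripper_width: 13.0
tcp [ 490.1 -234.3   92.5] yaw 1.19 F [ 0.5  0.2 -2.3] M [ 0.    0.01 -0.04] w 13.016219331219416 7.7833
scene stripe z (array([ 658. , -216.2]), array([109.8, 207.9]), 0.76, np.float64(20933.222222222223), array([ 656.5, -215.5], dtype=float32))
scene stripe z (array([ 564.1, -231. ]), array([ 10.1, 178.4]), 1.16, np.float64(1524.7777777777776), array([ 563.8, -231.3], dtype=float32))
scene z60 (array([ 644.8, -228.6]), array([112.3, 212.7]), 0.65, np.float64(21855.666666666668), array([ 643.6, -227.8], dtype=float32))
scene z60 (array([ 549. , -243.7]), array([ 10.2, 182.4]), 1.22, np.float64(1592.0), array([ 548.9, -244. ], dtype=float32))
top stripe z (array([ 638.6, -223. ]), array([103.4, 205.7]), 1.06, np.float64(19541.444444444445), array([ 641.8, -220.5], dtype=float32))
top stripe z (array([ 567.2, -184.8]), array([ 8.4, 84. ]), 0.84, np.float64(554.2222222222223), array([ 566.6, -185.3], dtype=float32))
top z60 (array([ 643.5, -226.8]), array([104.6, 208.7]), 1.14, np.float64(20089.222222222223), array([ 646.7, -224.4], dtype=float32))
top z60 (array([ 571.1, -188.3]), array([ 8.7, 85. ]), 0.86, np.float64(570.8888888888889), array([ 570.5, -188.6], dtype=float32))
```

View pics/over.png

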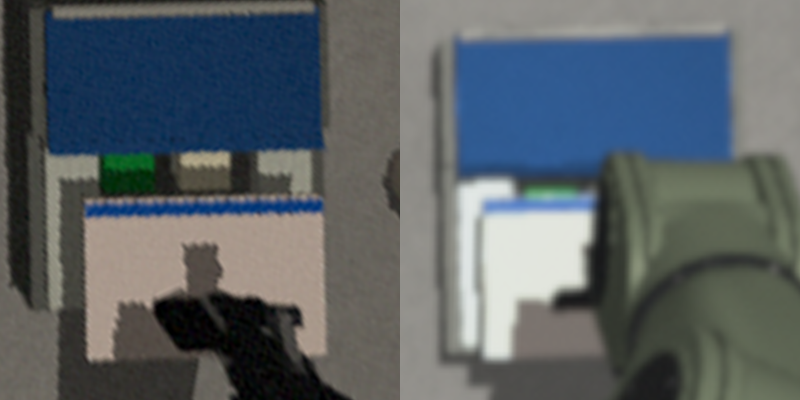

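In the scene crop the stripe (y≈-231.0, edge x≈569) sits about 21 mm ahead of the flap's lip. It is centred to about 1 mm and square. Next: lower to the rails.

```bash
python3 -m pendant '[{"tx":0,"ty":0,"tz":-15,"twist":0,"gripper":0},{"tx":0,"ty":0,"tz":-28,"twist":0,"gripper":0},{"tx":0,"ty":0,"tz":-31,"twist":0,"gripper":0},{"tx":0,"ty":0,"tz":-31,"twist":0,"gripper":0},{"tx":0,"ty":0,"tz":-31,"twist":0,"gripper":0}]'
python3 -m pendant '[{"tx":0,"ty":0,"tz":-1,"twist":0,"gripper":0},{"tx":0,"ty":0,"tz":-2,"twist":0,"gripper":0},{"tx":0,"ty":0,"tz":-2,"twist":0,"gripper":0},{"tx":0,"ty":0,"tz":-2,"twist":0,"gripper":0}]'
```

```text
time_s: 8.3
tcp_pos: [490.4, -234.6, 62.3]
tcp_rot: [[0.001, 1.0, 0.02], [-0.0, 0.02, -1.0], [-1.0, 0.001, 0.0]]
contact_force: [0.6, 0.3, -1.9]
gripper_width: 13.3
time_s: 8.63
tcp_pos: [490.1, -234.5, 59.5]
tcp_rot: [[0.0, 1.0, 0.02], [-0.0, 0.02, -1.0], [-1.0, 0.0, 0.0]]
contact_force: [-0.4, -0.1, -1.3]
gripper_width: 13.0
```

```bash
for i in 1 2; do python3 -m pendant '[{"tx":0,"ty":0,"tz":-1,"twist":0,"gripper":0},{"tx":0,"ty":0,"tz":-1,"twist":0,"gripper":0},{"tx":0,"ty":0,"tz":-1,"twist":0,"gripper":0}]' | grep -E 'pos|force'; done
```

```text
tcp_pos: [490.0, -234.4, 58.3]
contact_force: [0.7, 0.4, -1.9]
tcp_pos: [490.0, -234.4, 57.5]
contact_force: [-2.2, 0.9, 6.5]
```

```bash
python3 -m pendant '[{"tx":0,"ty":0,"tz":0.6,"twist":0,"gripper":0},{"tx":4,"ty":0.1,"tz":0.6,"twist":0,"gripper":0},{"tx":8,"ty":0.2,"tz":0.6,"twist":0,"gripper":0},{"tx":12,"ty":0.2,"tz":0.6,"twist":0,"gripper":0},{"tx":16,"ty":0.3,"tz":0.6,"twist":0,"gripper":0},{"tx":20,"ty":0.4,"tz":0.6,"twist":0,"gripper":0},{"tx":20,"ty":0.4,"tz":0.6,"twist":0,"gripper":0},{"tx":20,"ty":0.4,"tz":0.6,"twist":0,"gripper":0}]'; python3 -c "
import look;look.go('slide1')"
```

```text
time_s: 9.8
tcp_pos: [510.1, -234.0, 57.8]
tcp_rot: [[-0.0, 1.0, 0.021], [0.0, 0.021, -1.0], [-1.0, -0.0, -0.0]]
contact_force: [-0.8, -0.7, -2.3]
gripper_width: 13.1
tcp [ 510.1 -234.    57.8] yaw 1.18 F [-0.8 -0.7 -2.3] M [-0.06  0.02 -0.05] w 13.144874738842365 9.8
scene stripe z (array([ 637.4, -233.4]), array([118.1, 214.3]), 0.72, np.float64(23335.88888888889), array([ 635.9, -232.7], dtype=float32))
scene z60 (array([ 642.6, -228.6]), array([117.1, 212.6]), 0.72, np.float64(22948.777777777777), array([ 640.9, -227.9], dtype=float32))
top stripe z (array([ 640.7, -228.6]), array([115., 210.]), 1.13, np.float64(19383.666666666668), array([ 649. , -218.9], dtype=float32))
top z60 (array([ 638.8, -226.9]), array([114.4, 208.7]), 1.05, np.float64(19164.444444444445), array([ 647.1, -217.4], dtype=float32))
```

View pics/slide1.png

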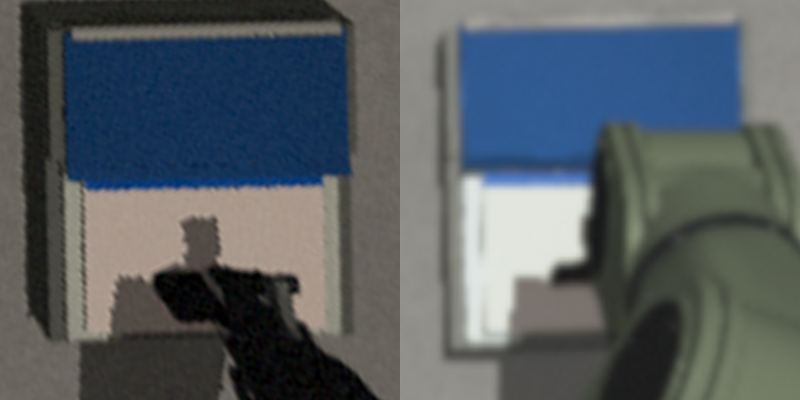

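Gaps to the cheeks are equal on both sides (crop columns 65–83 and 323–338). The stripe is just at the lip. Sliding under now.

```bash
python3 -m pendant '[{"tx":2,"ty":0,"tz":-0.3,"twist":0,"gripper":0},{"tx":5,"ty":0.1,"tz":-0.3,"twist":0,"gripper":0},{"tx":8,"ty":0.2,"tz":-0.3,"twist":0,"gripper":0},{"tx":11,"ty":0.2,"tz":-0.3,"twist":0,"gripper":0},{"tx":14,"ty":0.3,"tz":-0.3,"twist":0,"gripper":0},{"tx":17,"ty":0.4,"tz":-0.3,"twist":0,"gripper":0},{"tx":20,"ty":0.4,"tz":-0.3,"twist":0,"gripper":0},{"tx":20,"ty":0.4,"tz":-0.3,"twist":0,"gripper":0}]'; python3 -c "
import look;look.go('slide2')"
```

```text
time_s: 10.57
tcp_pos: [530.7, -233.5, 57.6]
tcp_rot: [[0.001, 1.0, 0.021], [0.0, 0.021, -1.0], [-1.0, 0.001, -0.0]]
contact_force: [1.8, 0.3, -0.0]
gripper_width: 13.0
tcp [ 530.7 -233.5   57.6] yaw 1.18 F [ 1.8  0.3 -0. ] M [ 0.03 -0.15 -0.02] w 12.952599978891113 10.5667
scene stripe z (array([ 641.7, -233.5]), array([111.5, 213.8]), 1.25, np.float64(22036.88888888889), array([ 638.9, -232.9], dtype=float32))
scene z60 (array([ 646.8, -228.5]), array([110.6, 211.8]), 1.26, np.float64(21662.666666666668), array([ 644., -228.], dtype=float32))
top stripe z (array([ 647. , -228.3]), array([102.5, 209.7]), 1.13, np.float64(15534.111111111111), array([ 655.8, -211. ], dtype=float32))
top z60 (array([ 645. , -226.7]), array([102.1, 208.5]), 1.05, np.float64(15356.555555555555), array([ 653.7, -209.5], dtype=float32))
```

View pics/slide2.png

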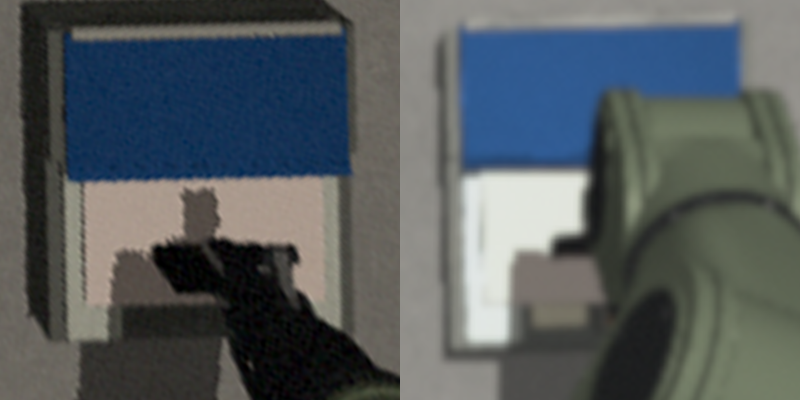

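The flap hasn't moved and the stripe is now hidden under it. Next: continue to the stop, in small steps at the end.

```bash
python3 -m pendant '[{"tx":2,"ty":0,"tz":0,"twist":0,"gripper":0},{"tx":5,"ty":0.1,"tz":0,"twist":0,"gripper":0},{"tx":8,"ty":0.2,"tz":0,"twist":0,"gripper":0},{"tx":11,"ty":0.2,"tz":0,"twist":0,"gripper":0},{"tx":14,"ty":0.3,"tz":0,"twist":0,"gripper":0},{"tx":14,"ty":0.3,"tz":0,"twist":0,"gripper":0}]' | grep -E 'pos|force'
for i in 1 2 3; do python3 -m pendant '[{"tx":1,"ty":0,"tz":0,"twist":0,"gripper":0},{"tx":2,"ty":0,"tz":0,"twist":0,"gripper":0},{"tx":2,"ty":0,"tz":0,"twist":0,"gripper":0}]' | grep -E 'pos|force'; done
```

```text
tcp_pos: [544.7, -233.2, 57.6]
contact_force: [1.9, 0.1, 0.8]
tcp_pos: [546.1, -233.3, 57.6]
contact_force: [-0.8, 0.1, -0.3]
tcp_pos: [548.2, -233.4, 57.6]
contact_force: [-0.6, -0.3, 0.2]
tcp_pos: [550.2, -233.3, 57.6]
contact_force: [-0.1, -0.2, 1.2]
```

```bash
for i in 1 2 3; do python3 -m pendant '[{"tx":0.5,"ty":0,"tz":0,"twist":0,"gripper":0},{"tx":1,"ty":0,"tz":0,"twist":0,"gripper":0},{"tx":1,"ty":0,"tz":0,"twist":0,"gripper":0}]' | grep -E 'pos|force'; done
```

```text
tcp_pos: [550.6, -233.4, 57.6]
contact_force: [-5.9, -0.4, 3.9]
tcp_pos: [550.8, -233.6, 57.6]
contact_force: [-11.2, 0.3, 8.6]
tcp_pos: [550.8, -233.6, 57.5]
contact_force: [-19.4, 0.8, 15.3]
```

Contact with the stop came at TCP x≈550.5, close to the predicted ~552. I'll ease the push, then set the downward press.

```bash
python3 -m pendant '[{"tx":-1,"ty":0,"tz":0,"twist":0,"gripper":0},{"tx":-2.3,"ty":0,"tz":0,"twist":0,"gripper":0},{"tx":-2.3,"ty":0,"tz":-0.2,"twist":0,"gripper":0},{"tx":-2.3,"ty":0,"tz":-0.4,"twist":0,"gripper":0},{"tx":-2.3,"ty":0,"tz":-0.4,"twist":0,"gripper":0},{"tx":-2.3,"ty":0,"tz":-0.4,"twist":0,"gripper":0}]'
```

```text
time_s: 13.17
tcp_pos: [550.5, -233.4, 57.6]
tcp_rot: [[-0.0, 1.0, 0.02], [-0.0, 0.02, -1.0], [-1.0, -0.0, 0.0]]
contact_force: [-7.0, 0.8, 11.8]
gripper_width: 13.3
```

```bash
python3 -m pendant '[{"tx":0,"ty":0,"tz":0.1,"twist":0,"gripper":0},{"tx":0,"ty":0,"tz":0.1,"twist":0,"gripper":0},{"tx":0,"ty":0,"tz":0.1,"twist":0,"gripper":0},{"tx":0,"ty":0,"tz":0.1,"twist":0,"gripper":0},{"tx":0,"ty":0,"tz":0.1,"twist":0,"gripper":0},{"tx":0,"ty":0,"tz":0.1,"twist":0,"gripper":0}]'; python3 -c "
import look;look.go('home')
from h import *
s=snapshot('scene');f=cv2.cvtColor(s['frame'],cv2.COLOR_RGB2BGR)
cv2.imwrite('pics/homescene.png',np.hstack([cv2.resize(f[140:270,130:300],None,fx=4,fy=4)]))"
```

```text
time_s: 13.67
tcp_pos: [550.5, -233.4, 57.6]
tcp_rot: [[-0.0, 1.0, 0.02], [-0.0, 0.02, -1.0], [-1.0, -0.0, 0.0]]
contact_force: [-6.9, 1.2, 9.1]
gripper_width: 13.2
tcp [ 550.5 -233.4   57.6] yaw 1.16 F [-6.9  1.2  9.1] M [0.11 1.2  0.03] w 13.229546583282428 13.6667
scene stripe z (array([ 641.4, -233.5]), array([111.3, 214.1]), 1.05, np.float64(21875.88888888889), array([ 639.2, -232.9], dtype=float32))
scene z60 (array([ 646.6, -228.5]), array([110.3, 212.1]), 1.05, np.float64(21507.444444444445), array([ 644.4, -228. ], dtype=float32))
top stripe z (array([ 647. , -228.4]), array([102.5, 210. ]), 1.13, np.float64(12763.444444444445), array([ 654.9, -196.6], dtype=float32))
top z60 (array([ 645. , -226.9]), array([101.8, 209. ]), 1.15, np.float64(12619.77777777778), array([ 652.8, -195.2], dtype=float32))
```

View pics/home.png

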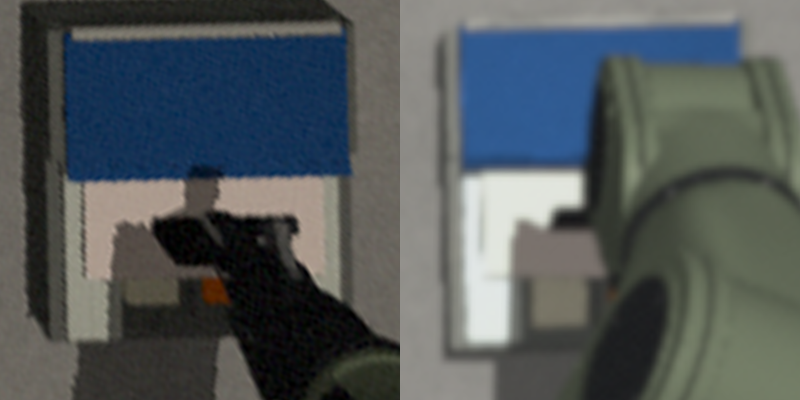

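View pics/homescene.png

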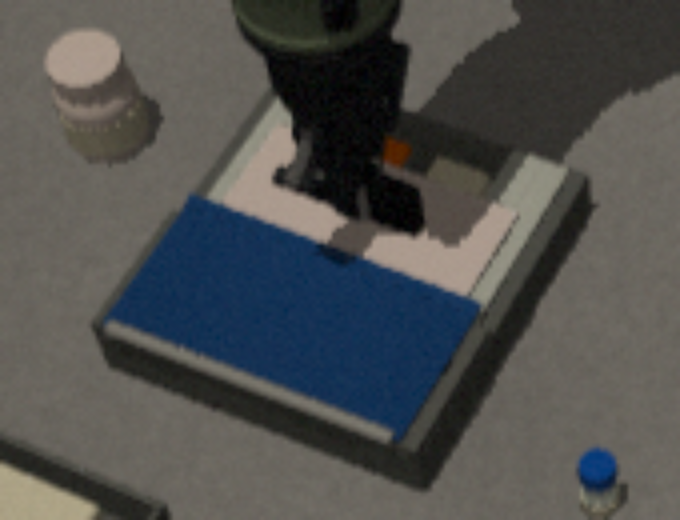

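```bash
python3 -c "
from bench import *
o=get_obs();print(o['contact_force'],abs(o['joint_velocities']).max(),o['gripper_width']);print(finish_job())"
```

```text
[-6.31844172  0.83003102  8.57521156] 0.001513795413785851 13.078992625367084
the job is handed in; nothing more can be done
None
```

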